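Rack the boot-press dies by size

TASK

Put the four domed aluminium dies of the boot press back on their rack in order of size: the largest on the cork pad next to the upright end stop, then the next smaller, down to the smallest on the pad farthest from the stop. Each stands upright, dome up, in the middle of its own pad; set them down without dropping them, and leave the bottle of base cleaner standing where it is.

Things in the scene. Friction and masses are not known exactly. Their poses are not given: they have to be found in the camera images.
- die_a: The smallest of four boot-press punch dies: solid turned aluminium, a round barrel 24 mm in diameter and 26 mm high with a rounded dome on it, 37 mm high in all, 50 g or somewhat off that. It stands free on the bench, dome up, at least 25 mm clear all round. Origin: centre of its flat underside; z up through the dome.
- die_b: The second smallest of four boot-press punch dies: solid turned aluminium, a round barrel 34 mm in diameter and 26 mm high with a rounded dome on it, 41 mm high in all, 100 g or somewhat off that. It stands free on the bench, dome up, at least 25 mm clear all round. Origin: centre of its flat underside; z up through the dome.
- die_c: The second largest of four boot-press punch dies: solid turned aluminium, a round barrel 44 mm in diameter and 26 mm high with a rounded dome on it, 46 mm high in all, 170 g or somewhat off that. It stands free on the bench, dome up, at least 25 mm clear all round. Origin: centre of its flat underside; z up through the dome.
- die_d: The largest of four boot-press punch dies: solid turned aluminium, a round barrel 54 mm in diameter and 26 mm high with a rounded dome on it, 50 mm high in all, 270 g or somewhat off that. It stands free on the bench, dome up, at least 25 mm clear all round. Origin: centre of its flat underside; z up through the dome.
- pad1: A round cork pad, 64 mm in diameter and 3 mm thick, one end pad of the row. Four such pads lie in a straight row, 74 mm apart, on a fixed dark oak rack strip (84 x 380 mm, 12 mm thick). Origin: centre of the pad's underside, 12 mm above the bench; a die stands on the cork 3 mm above this, 15 mm above the bench. x across the rack, y along the row from pad1 towards pad4.
- pad2: A round cork pad, 64 mm in diameter and 3 mm thick, next to pad1. Four such pads lie in a straight row, 74 mm apart, on a fixed dark oak rack strip (84 x 380 mm, 12 mm thick). Origin: centre of the pad's underside, 12 mm above the bench; a die stands on the cork 3 mm above this, 15 mm above the bench. x across the rack, y along the row from pad1 towards pad4.
- pad3: A round cork pad, 64 mm in diameter and 3 mm thick, between pad2 and pad4. Four such pads lie in a straight row, 74 mm apart, on a fixed dark oak rack strip (84 x 380 mm, 12 mm thick). Origin: centre of the pad's underside, 12 mm above the bench; a die stands on the cork 3 mm above this, 15 mm above the bench. x across the rack, y along the row from pad1 towards pad4.
- pad4: A round cork pad, 64 mm in diameter and 3 mm thick, the other end pad of the row. Four such pads lie in a straight row, 74 mm apart, on a fixed dark oak rack strip (84 x 380 mm, 12 mm thick). Origin: centre of the pad's underside, 12 mm above the bench; a die stands on the cork 3 mm above this, 15 mm above the bench. x across the rack, y along the row from pad1 towards pad4.
- stop: The rack's upright end stop: a lighter oak block across one end of the rack strip, 84 mm across the rack, 22 mm thick, 36 mm high (its top 48 mm above the bench), fixed. It is sometimes at the pad1 end, sometimes at the pad4 end, its middle 63 mm from the centre of the end pad there; the other end has only a flat steel fixing plate. Origin: centre of its underside, 12 mm above the bench.
- cleaner: A closed white bottle of base cleaner, paper label, black cap, 58 mm in diameter, 150 mm high, 0.3 kg, standing free among the dies. So do, not listed, a steel tin of screws (62 mm across, 36 mm high) and a roll of grey tape (64 mm across, 25 mm high). Centres of neighbours are at least 100 mm apart. Origin: centre of its underside.
Mind the look-alikes: they are no part of the job. Leave any orange look-alike of the die_b alone.

How it is judged:
By the outcome, as a careful person would: the job done as asked, in the order asked, and still so for the second after the job is handed in, with the robot touching nothing.
It also fails if it takes over 112 s, if anything falls off the work surface, if the arm or the gripper's body presses on something with over 40 N, if the wrist force passes 120 N, or if a joint passes its speed limit or range.

ROBOT

A 6-joint arm with a two-finger parallel gripper is mounted at the origin on the work surface. World frame = base frame: x ahead of the robot, y to its left, z up, the work surface at z = 0. Lengths are in m, angles in degrees, forces in N, time in s.
With the tool pointing down it reaches from about 0.3 to 0.75 m from the base axis. Payload 8.5 kg.
Tool frame: the origin (TCP) lies midway between the tips of the shut fingers; the grasp point (between the pads) lies 19 mm behind it; z points along the fingers, y is the direction in which the jaws open and shut (so a half turn about z gives the same grasp; the last joint's range is limited). The gripper opens to 85 mm and grips with 20 to 120 N. Pads are 22 mm wide; open, the fingers measure 114 mm over their backs; the gripper's body (76 mm by 85 mm) begins 54 mm behind the grasp point. The pads swing forward as they close: fully open they stand 13 mm farther back than shut.
Start: joints at [60.602, 21.807, 74.336, -0, 83.858, -12.336], TCP at [0.161, 0.526, 0.231] pointing down, gripper open.
Joint ranges: [-178.18, 178.18], [-50.72, 133.34], [12.68, 142.11], [-81.47, 261.47], [9.98, 163.14], [-165.26, 165.26]. Speed limits (degrees/s): [136.94, 136.94, 180, 180, 180, 180].

INTERFACE

Orientations are given as a 3x3 rotation matrix whose columns are the frame's x, y, z axes.
In Python, from rig import env, eyes, close_job gives the robot as it stands.
- The arm moves only by the tool jog_arm, never from a script. Its argument "deltas" is one flat list of numbers, 7 for each row, row after row: the shift along the tool's x, y, z in units of 0.75 m (1.0 is 0.75 m), then the turn, a rotation vector about the tool's x, y, z in units of 180 degrees (1.0 is 180 degrees), then the gripper command: -1 is fully open, 1 is shut, values between are in proportion. In form: [dx, dy, dz, ax, ay, az, fingers, dx, dy, dz, ax, ay, az, fingers, ...]. A call has 1 to 12 rows; each row is the pose to reach, as a shift and turn from the pose commanded when the call began, along the tool's axes at that moment, turning the shorter way round; what a row does not reach only later rows make up. A row lasts 1/12 s, in which the tool goes at most 41.7 mm and 7.16 degrees, less where a joint would pass 70% of its speed; a pose out of reach is approached as far as the arm can. A call with a number of a shift or a turn outside -1 to 1 is refused whole. A call with a gripper value outside its range is refused whole. The fingers move at their own pace and stop on an object; "grip_force" is the grip in N (left out, the last holds). Time passes only in rows, so rows that repeat a pose let the fingers close. It gives the time, the measured TCP pose, the force and the opening at its end, in the units of the state.
- env.observe(): the state, without advancing time (a new reading comes with each control period).
- eyes.get_image(name): name is "scene" or "top" or "wrist"; returns the picture (420x560x3 uint8, red, green, blue); there is no depth.
- eyes.camera_params(name): a dict with "intrinsics" (3x3 intrinsics, pixels), "R" (3x3) and "t" (3): a world point X has camera coordinates R X + t; the wrist camera has in their place "mount" (4x4, takes a point from camera to tool coordinates, whose origin is the TCP and whose axes are the flange's). Camera axes: x right, y down, z forward; pixel columns grow to the right and rows downward; lengths in m; the calibration is good to about 2 mm. A picture is of the moment at which its call begins: read the wrist's pose just before it. camera_params takes no time and is no camera call.
- close_job(): hands the job in, once; it reports no verdict.
The state is a dict: "time_s": time; "q": joint angles; "qvel": joint speeds; "joint_efforts": joint torques, N m; "position": TCP position; "tool_rot": TCP orientation; "ft_force": force on the tool from outside, world axes, zero at the start; "wrist_torque": the same for the moment, N m; "grip_width": finger opening in m.
Only numpy, scipy, OpenCV 4.12 (cv2) and the standard library are available. Lean on these libraries where they do the work, as an engineer would, in place of code of your own. Each camera call takes 0.05 s, during which the arm holds its last target.

## Working session

There is one attempt and no reset: what is moved stays moved. The work goes in short steps, Python scripts to look and compute and a tool call to move; the robot and the scene stay as the last step left them, time stands still between calls to the robot, and variables do not carry over. Pictures are saved under pics/ and viewed, and the job is handed in when it is done.

Besides the shell and the picture viewer there is one more tool, called after "Call:" as name(argument=value, ...) on one line, values as JSON. jog_arm: Moves the arm, as the interface text tells. Its arguments: {"type":"object","properties":{"deltas":{"type":"array"},"grip_force":{"type":"number"}},"required":["deltas"]}

```bash
ls; mkdir -p pics; python3 - <<'E'
from rig import env, eyes
import cv2
s=env.observe(); print(s)
for n in ("top","scene"):
    cv2.imwrite(f"pics/{n}0.png",eyes.get_image(n)[:,:,::-1])
for n in ("top","scene","wrist"): print(n,eyes.camera_params(n))
E
```

```text
pics
{'time_s': 0.0, 'q': array([ 6.06017980e+01,  2.18409275e+01,  7.43843850e+01, -6.95451251e-05,
        8.38589826e+01, -1.23351359e+01]), 'qvel': array([-0.04386175,  0.02405365,  0.09046486, -0.04592779,  0.06935524,
        0.07328221]), 'joint_efforts': array([-2.08741170e-03, -4.48474431e+01, -2.31262672e+01, -3.76320686e-04,
        4.96835259e-03,  5.15467229e-05]), 'position': array([0.16123207, 0.52552897, 0.23071454]), 'tool_rot': array([[-9.55982285e-01,  2.93423500e-01, -7.21139236e-04],
       [ 2.93424219e-01,  9.55981476e-01, -1.28236839e-03],
       [ 3.13118731e-04, -1.43752118e-03, -9.99998918e-01]]), 'ft_force': array([ 0.68800524,  0.44583836, -0.32881985]), 'wrist_torque': array([ 0.00740481,  0.01007446, -0.01848471]), 'grip_width': 0.08562381579080466}
top {'intrinsics': array([[423.99291263,   0.        , 276.06743471],
       [  0.        , 423.99291263, 209.7940287 ],
       [  0.        ,   0.        ,   1.        ]]), 'R': array([[-0.02181445, -0.9997331 , -0.00760695],
       [-0.99718137,  0.02230386, -0.07163696],
       [ 0.0717875 ,  0.00602278, 
[... 272 characters left out ...]
4821656, -0.0146913 ],
       [ 0.56014615, -0.50939489, -0.65326345],
       [-0.4962662 ,  0.42507508, -0.75698813]]), 't': array([-0.3642183 , -0.26473292,  1.20482899])}
wrist {'intrinsics': array([[374.21153507,   0.        , 279.34777945],
       [  0.        , 374.21153507, 206.05505561],
       [  0.        ,   0.        ,   1.        ]]), 'mount': array([[-1.85940365e-03, -9.50766007e-01, -3.09904087e-01,
         8.00121057e-02],
       [ 9.99996435e-01, -1.17387645e-03, -2.39853305e-03,
         2.40684694e-05],
       [ 1.91665458e-03, -3.09907442e-01,  9.50764799e-01,
        -1.41524022e-01],
       [ 0.00000000e+00,  0.00000000e+00,  0.00000000e+00,
         1.00000000e+00]])}
```

View pics/top0.png

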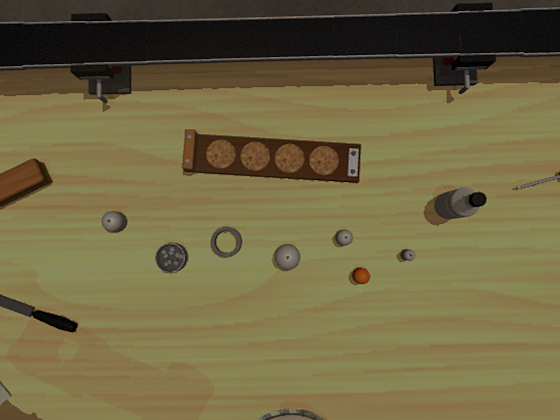

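View pics/scene0.png

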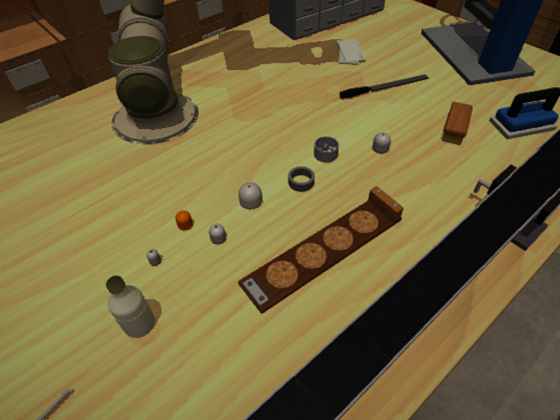

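```bash
python3 - <<'E'
import cv2
t=cv2.imread("pics/top0.png")
def crop(im,x,y,w,h,f,n): cv2.imwrite(n,cv2.resize(im[y:y+h,x:x+w],None,fx=f,fy=f,interpolation=cv2.INTER_NEAREST))
crop(t,170,120,200,70,4,"pics/rack.png")
a=[cv2.resize(t[y-25:y+25,x-25:x+25],None,fx=8,fy=8,interpolation=cv2.INTER_NEAREST) for x,y in((287,257),(114,221),(344,237),(408,255))]
cv2.imwrite("pics/dies.png",cv2.resize(cv2.vconcat([cv2.hconcat(a[:2]),cv2.hconcat(a[2:])]),(600,600)))
E
```

```text
(no output)
```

View pics/rack.png

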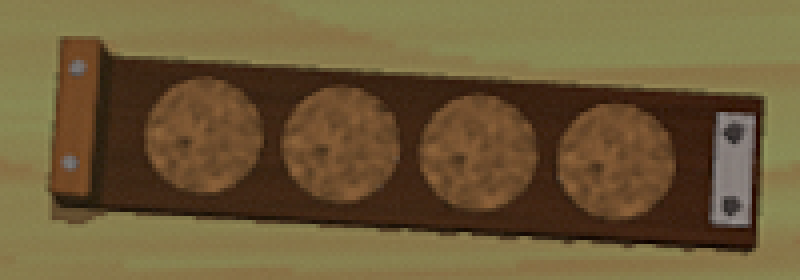

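View pics/dies.png

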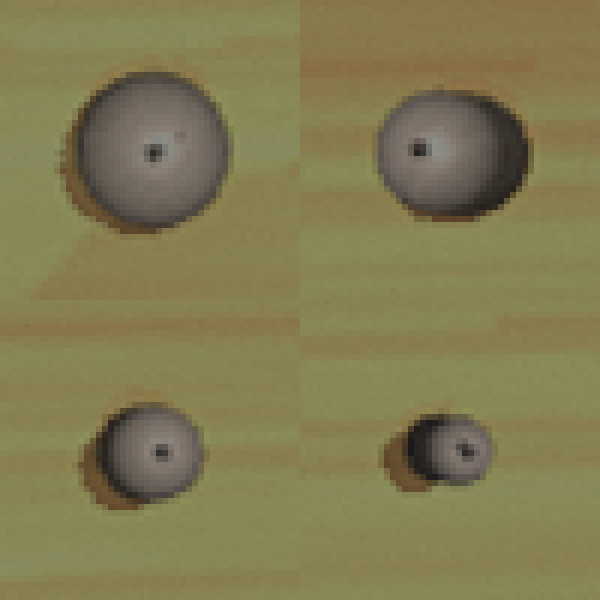

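```bash
cat > h.py <<'E'
import numpy as np
from rig import env, eyes
def ray(n,u,v,z,Rw=None,p=None):
    c=eyes.camera_params(n);K=c["intrinsics"]
    d=np.linalg.solve(K,[u,v,1])
    if n=="wrist":
        M=c["mount"]; d=Rw@M[:3,:3]@d; o=p+Rw@M[:3,3]
    else: d=c["R"].T@d; o=-c["R"].T@c["t"]
    return (o+d*(z-o[2])/d[2])
def proj(n,X,Rw=None,p=None):
    c=eyes.camera_params(n);K=c["intrinsics"];X=np.asarray(X,float)
    if n=="wrist":
        M=c["mount"]; x=M[:3,:3].T@(Rw.T@(X-p)-M[:3,3])
    else: x=c["R"]@X+c["t"]
    x=K@x; return x[:2]/x[2]
E
python3 - <<'E'
from h import *
import cv2
s=cv2.imread("pics/scene0.png")
tiles=[]
for n,(u,v,z) in dict(d=(287.2,256.8,.05),c=(108.3,220.2,.046),b=(345.5,237,.041),a=(410.2,254.5,.037)).items():
    X=ray("top",u,v,z); q=proj("scene",X); print(n,X.round(4),q.round(1))
    x,y=map(int,q.round())
    t=cv2.resize(s[y-20:y+20,x-20:x+20],None,fx=7,fy=7,interpolation=cv2.INTER_NEAREST)
    o=((q-[x-20,y-20]+.5)*7).astype(int); cv2.circle(t,tuple(int(i) for i in o),5,(255,0,0),1); tiles.append(t)
P=[]
for u,v in ((220.5,153.25),(254.5,155.5),(289.25,157.75),(323.5,159.75)):
    X=ray("top",u,v,.015);P.append(X);q=proj("scene",X); print("pad",X.round(4),q.round(1))
    x,y=map(int,q.round())
    t=cv2.resize(s[y-20:y+20,x-20:x+20],None,fx=7,fy=7,interpolation=cv2.INTER_NEAREST)
    o=((q-[x-20,y-20]+.5)*7).astype(int); cv2.circle(t,tuple(int(i) for i in o),5,(255,0,0),1); tiles.append(t)
P=np.array(P);print(np.linalg.norm(np.diff(P,axis=0),axis=1)); d=P[3]-P[0];print(np.degrees(np.arctan2(d[1],d[0])))
cv2.imwrite("pics/chk.png",cv2.resize(cv2.vconcat([cv2.hconcat(tiles[:4]),cv2.hconcat(tiles[4:])]),(800,400)))
for n,u,v in (("orange",361,275),("tin",172,257),("tape",226,241)): print(n,ray("top",u,v,.03).round(3))
print("bottle",ray("top",478,199,.15))
E
```

```text
d [ 0.4378 -0.0024  0.05  ] [248.2 186.1]
c [0.5205 0.3637 0.046 ] [381.9 134.3]
b [ 0.4754 -0.1233  0.041 ] [214.7 226.6]
a [ 0.4366 -0.2556  0.037 ] [150.3 251.2]
pad [0.6611 0.1351 0.015 ] [362.1 221. ]
pad [0.6545 0.0621 0.015 ] [336.8 237.2]
pad [ 0.6478 -0.0125  0.015 ] [309.3 254.8]
pad [ 0.6418 -0.0858  0.015 ] [280.7 273.4]
[0.07336478 0.07482426 0.0735729 ]
-94.98912206084132
orange [ 0.396 -0.154  0.03 ]
tin [0.442 0.237 0.03 ]
tape [0.473 0.124 0.03 ]
bottle [ 0.5381369 -0.3475814  0.15     ]
```

View pics/chk.png

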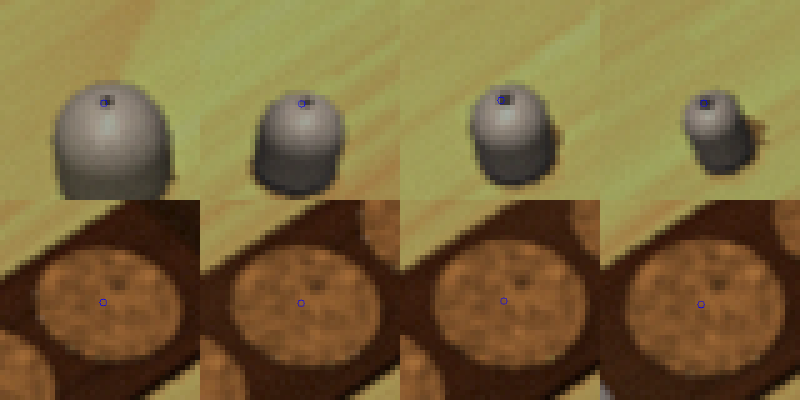

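```bash
cat >> h.py <<'E'
from scipy.spatial.transform import Rotation as Ro
def go(x,y,z,yaw=-5.0):
    s=env.observe();R=s["tool_rot"];a=np.radians(yaw)
    ty=np.array([np.cos(a),np.sin(a),0]);tz=np.array([0,0,-1.]);tx=np.cross(ty,tz)
    T=np.c_[tx,ty,tz]
    d=R.T@(np.array([x,y,z])-s["position"])/.75
    r=Ro.from_matrix(R.T@T).as_rotvec(degrees=True)/180
    print("t",round(s["time_s"],2),"pos",s["position"].round(4),"F",s["ft_force"].round(1),"w",round(s["grip_width"],4),"delta",d.round(4),r.round(4))
E
python3 -c "
from h import *
go(.5205,.3645,.16)"
```

```text
t 0.1 pos [0.1612 0.5256 0.2308] F [ 0.4  0.9 -0.8] w 0.0851 delta [-0.521  -0.0646  0.0943] [-4.00e-04  2.00e-04  4.33e-01]
```

Call:
jog_arm(deltas=[-0.521,-0.0646,0.0943,0,0,0.433,-1,-0.521,-0.0646,0.0943,0,0,0.433,-1,-0.521,-0.0646,0.0943,0,0,0.433,-1,-0.521,-0.0646,0.0943,0,0,0.433,-1,-0.521,-0.0646,0.0943,0,0,0.433,-1,-0.521,-0.0646,0.0943,0,0,0.433,-1,-0.521,-0.0646,0.0943,0,0,0.433,-1,-0.521,-0.0646,0.0943,0,0,0.433,-1,-0.521,-0.0646,0.0943,0,0,0.433,-1,-0.521,-0.0646,0.0943,0,0,0.433,-1,-0.521,-0.0646,0.0943,0,0,0.433,-1,-0.521,-0.0646,0.0943,0,0,0.433,-1], grip_force=40)

```text
time_s: 1.1
position: [0.5217, 0.3637, 0.1593]
tool_rot: [[0.093, 0.996, -0.002], [0.996, -0.093, -0.001], [-0.001, -0.002, -1.0]]
ft_force: [-0.7, 1.2, 0.4]
grip_width: 0.0855
```

```bash
python3 - <<'E'
from h import *
import cv2
go(.5205,.3645,.04)
s=env.observe(); im=eyes.get_image("wrist")[:,:,::-1].copy()
X=np.array([.5205,.3637,.046]);q=proj("wrist",X,s["tool_rot"],s["position"]);print(q)
cv2.circle(im,tuple(int(round(i)) for i in q),6,(255,0,0),1)
cv2.imwrite("pics/w1.png",im)
E
```

```text
t 1.1 pos [0.5217 0.3637 0.1593] F [-0.7  1.2  0.4] w 0.0855 delta [ 0.0011 -0.0014  0.1591] [-0.0005  0.0003 -0.002 ]
[279.00848476 200.74661558]
```

View pics/w1.png

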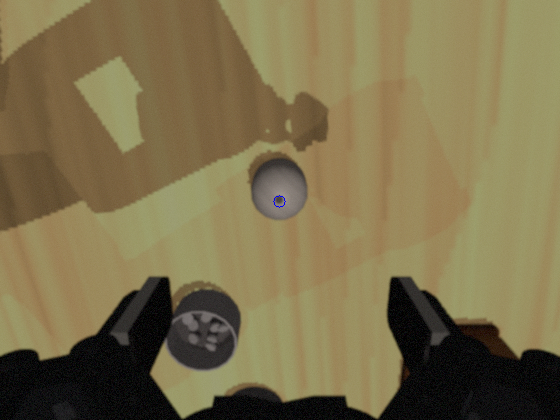

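Call:
jog_arm(deltas=[0.001,-0.0014,0.05,0,0,-0.002,-1,0.001,-0.0014,0.1,0,0,-0.002,-1,0.001,-0.0014,0.14,0,0,-0.002,-1,0.001,-0.0014,0.17,0,0,-0.002,-1,0.001,-0.0014,0.19,0,0,-0.002,-1,0.001,-0.0014,0.2,0,0,-0.002,-1,0.001,-0.0014,0.208,0,0,-0.002,-1,0.001,-0.0014,0.208,0,0,-0.002,-1])

```text
time_s: 1.82
position: [0.5192, 0.366, 0.0043]
tool_rot: [[0.079, 0.997, -0.001], [0.997, -0.079, -0.0], [-0.0, -0.001, -1.0]]
ft_force: [0.1, -0.8, 0.2]
grip_width: 0.0851
```

```bash
python3 - <<'E'
from h import *
import cv2
go(.5205,.3645,.002)
s=env.observe(); im=eyes.get_image("wrist")[:,:,::-1].copy()
cv2.imwrite("pics/w2.png",im)
E
```

```text
t 1.82 pos [0.5192 0.366  0.0043] F [ 0.1 -0.8  0.2] w 0.0851 delta [-0.0019  0.0019  0.0031] [-0.0002  0.0001  0.0027]
```

View pics/w2.png

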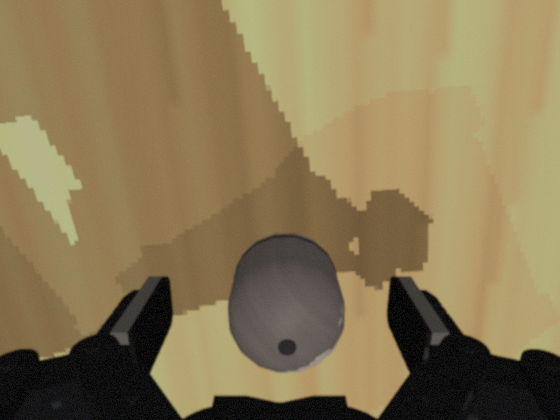

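Call:
jog_arm(deltas=[-0.002,0.002,0.003,0,0,0.003,-1,-0.002,0.002,0.003,0,0,0.003,-1,-0.002,0.002,0.003,0,0,0.003,0,-0.002,0.002,0.003,0,0,0.003,1,-0.002,0.002,0.003,0,0,0.003,1,-0.002,0.002,0.003,0,0,0.003,1,-0.002,0.002,0.003,0,0,0.003,1,-0.002,0.002,0.003,0,0,0.003,1,-0.002,0.002,0.003,0,0,0.003,1,-0.002,0.002,0.003,0,0,0.003,1])

```text
time_s: 2.7
position: [0.5214, 0.3641, 0.0028]
tool_rot: [[0.09, 0.996, 0.001], [0.996, -0.09, 0.0], [0.0, 0.001, -1.0]]
ft_force: [-0.4, -0.3, 6.0]
grip_width: 0.0424
```

```bash
python3 - <<'E'
from h import *
import cv2
go(.5205,.3645,.12)
go(.655,.062,.12)
s=env.observe(); im=eyes.get_image("wrist")[:,:,::-1].copy()
cv2.imwrite("pics/w3.png",im)
print(ray("wrist",287,347,.046,s["tool_rot"],s["position"]))
E
```

```text
t 2.7 pos [0.5214 0.3641 0.0028] F [-0.4 -0.3  6. ] w 0.0424 delta [ 0.0005 -0.0011 -0.1562] [ 0.0003 -0.0001 -0.001 ]
t 2.7 pos [0.5214 0.3641 0.0028] F [-0.4 -0.3  6. ] w 0.0424 delta [-0.385   0.2139 -0.1562] [ 0.0003 -0.0001 -0.001 ]
[0.52318037 0.36450049 0.046     ]
```

View pics/w3.png

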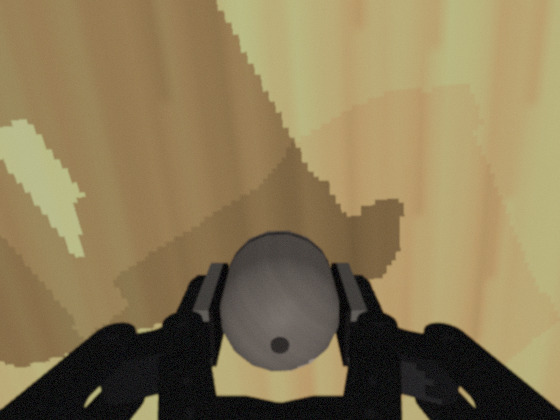

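```bash
cat >> h.py <<'E'
def held(u,v,h):
    s=env.observe();R=s["tool_rot"];p=s["position"]
    X=ray("wrist",u,v,h,R,p); print("die",X.round(4),"tool offset mm",(R.T@(X-p)*1000).round(1))
E
python3 -c "
from h import *
held(279.7,344.8,.046)"
```

```text
die [0.521  0.3655 0.046 ] tool offset mm [  1.4  -0.5 -43.2]
```

Call:
jog_arm(deltas=[0,0,-0.01,0,0,0,1,0,0,-0.03,0,0,0,1,0,0,-0.06,0,0,0,1,0,0,-0.1,0,0,0,1,-0.05,0.03,-0.15,0,0,0,1,-0.385,0.2139,-0.1562,0,0,0,1,-0.385,0.2139,-0.1562,0,0,0,1,-0.385,0.2139,-0.1562,0,0,0,1,-0.385,0.2139,-0.1562,0,0,0,1,-0.385,0.2139,-0.1562,0,0,0,1,-0.385,0.2139,-0.1562,0,0,0,1,-0.385,0.2139,-0.1562,0,0,0,1])

```text
time_s: 3.75
position: [0.6519, 0.0668, 0.1191]
tool_rot: [[0.09, 0.996, -0.001], [0.996, -0.09, 0.0], [0.0, -0.001, -1.0]]
ft_force: [1.3, 0.7, -1.3]
grip_width: 0.0421
```

Call:
jog_arm(deltas=[0,0,0,0,0,0,1,0,0,0,0,0,0,1])

```text
time_s: 3.92
position: [0.6521, 0.0665, 0.1187]
tool_rot: [[0.094, 0.996, -0.001], [0.996, -0.094, 0.0], [0.0, -0.001, -1.0]]
ft_force: [-0.1, 0.4, -2.2]
grip_width: 0.0427
```

```bash
python3 - <<'E'
from h import *
import cv2
go(.655,.062,.0188)
s=env.observe(); im=eyes.get_image("wrist")[:,:,::-1].copy()
for X in ([.6611,.1351,.015],[.6545,.0621,.015]):
    q=proj("wrist",np.array(X),s["tool_rot"],s["position"]);print(q)
    cv2.circle(im,tuple(int(round(i)) for i in q),5,(255,0,0),1)
cv2.imwrite("pics/w4.png",im)
E
```

```text
t 3.92 pos [0.6521 0.0665 0.1187] F [-0.1  0.4 -2.2] w 0.0427 delta [-0.0056  0.0045  0.1331] [-0.0003 -0.     -0.0022]
[284.43098143 100.72286182]
[284.58846879 210.60195894]
```

View pics/w4.png

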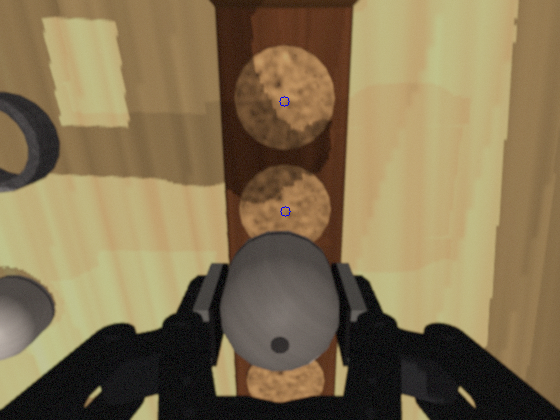

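```bash
python3 - <<'E'
from h import *
import cv2
from scipy.optimize import minimize
s=env.observe(); R=s["tool_rot"];p=s["position"]
im=cv2.imread("pics/w4.png"); 
a=np.linspace(0,2*np.pi,72,endpoint=False)
r=im[:,:,2].astype(float)
for dx in (0,.0):pass
f=im.copy()
for X in ([.6611,.1351,.015],[.6545,.0621,.015]):
  for off,col in (((0,0),(255,0,0)),((0,.002),(0,255,0))):
    pts=np.array([proj("wrist",np.array(X)+[off[0]+.032*np.cos(t),off[1]+.032*np.sin(t),0],R,p) for t in a])
    cv2.polylines(f,[(pts*16+8).astype(int)],True,col,1,shift=4)
cv2.imwrite("pics/w4b.png",cv2.resize(f[30:260,200:370],None,fx=3.4,fy=2.6*1.0) if 0 else cv2.resize(f[30:260,200:370],None,fx=2.6,fy=2.6))
t=cv2.imread("pics/top0.png")
f=cv2.resize(t,None,fx=5,fy=5,interpolation=cv2.INTER_NEAREST)
for X in ([.6611,.1351,.015],[.6545,.0621,.015],[ 0.6478,-0.0125,0.015],[ 0.6418,-0.0858,0.015]):
    pts=np.array([proj("top",np.array(X)+[.032*np.cos(t),.032*np.sin(t),0]) for t in a])
    cv2.polylines(f,[((pts+.5)*5*16).astype(int)],True,(255,0,0),1,shift=4)
cv2.imwrite("pics/topr.png",f[125*5:190*5,195*5:350*5])
E
```

```text
(no output)
```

View pics/w4b.png

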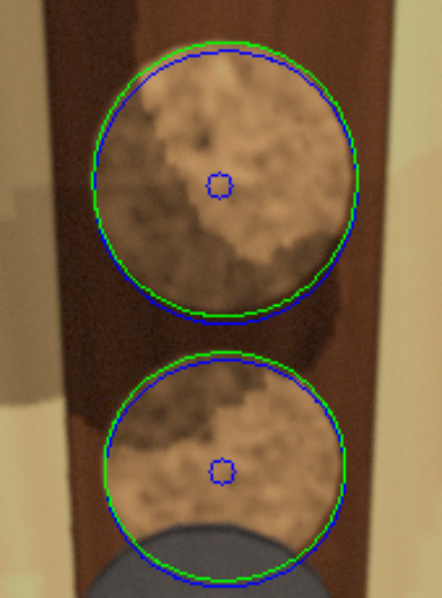

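View pics/topr.png

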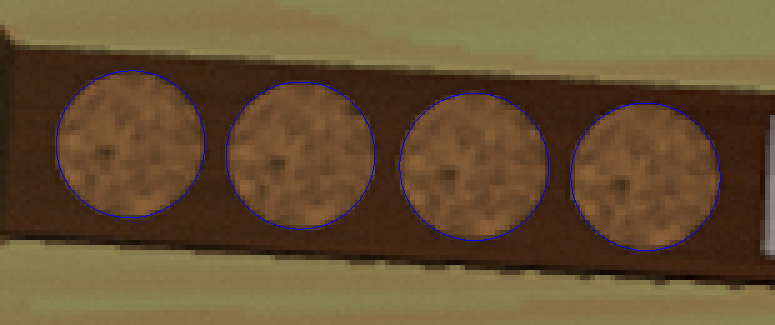

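```bash
python3 - <<'E'
from h import *
for i in range(6):
    s=env.observe(); eyes.get_image("wrist"); R=s["tool_rot"]
    print(s["position"].round(4), np.degrees(np.arctan2(R[1,1],R[0,1])).round(2), R[:2,2].round(4), s["q"].round(3))
E
```

```text
[0.6515 0.0682 0.1187] -5.27 [-0.0014  0.0005] [-4.3690e+00  3.7464e+01  6.5704e+01  2.3000e-02  7.6914e+01  8.9500e-01]
[0.6513 0.0692 0.1188] -5.18 [-0.0014  0.0005] [-4.2780e+00  3.7446e+01  6.5729e+01  2.2000e-02  7.6906e+01  8.9800e-01]
[0.6512 0.0698 0.1189] -5.12 [-0.0011  0.0003] [-4.2260e+00  3.7431e+01  6.5734e+01  1.5000e-02  7.6898e+01  8.9300e-01]
[0.6512 0.07   0.1191] -5.09 [-0.0008  0.0002] [-4.2010e+00  3.7421e+01  6.5729e+01  9.0000e-03  7.6894e+01  8.9000e-01]
[0.6513 0.0701 0.1191] -5.08 [-0.0006  0.0002] [-4.1900e+00  3.7421e+01  6.5720e+01  7.0000e-03  7.6892e+01  8.8700e-01]
[0.6514 0.07   0.1192] -5.08 [-0.0003  0.0001] [-4.1980e+00  3.7419e+01  6.5711e+01  4.0000e-03  7.6890e+01  8.8200e-01]
```

```bash
cat >> h.py <<'E'
import cv2
def pads(name,tag,XS,crop=None,f=2.6,r=.032,offs=((0,0),)):
    s=env.observe(); R=s["tool_rot"];p=s["position"]; im=eyes.get_image(name)[:,:,::-1].copy()
    cv2.imwrite(f"pics/{tag}_raw.png",im)
    S=4;big=cv2.resize(im,None,fx=S,fy=S)
    a=np.linspace(0,2*np.pi,72,endpoint=False)
    for X in XS:
        pts=np.array([proj(name,np.array(X)+[r*np.cos(t),r*np.sin(t),0],R,p) for t in a])
        cv2.polylines(big,[((pts+.5)*S*16).astype(int)],True,(255,0,0),1,shift=4)
    if crop: x0,y0,x1,y1=crop; big=big[y0*S:y1*S,x0*S:x1*S]
    k=min(800/big.shape[1],600/big.shape[0],1)
    cv2.imwrite(f"pics/{tag}.png",cv2.resize(big,None,fx=k,fy=k,interpolation=cv2.INTER_AREA))
E
python3 - <<'E'
from h import *
pads("wrist","w5",([.6611,.1351,.015],[.6545,.0621,.015]),(200,20,370,260))
go(.6545,.0621,.0188)
E
```

```text
t 4.32 pos [0.6516 0.0697 0.1192] F [ 0.  -0.  -1.3] w 0.0426 delta [-0.0097  0.0048  0.1338] [-0.      0.     -0.0006]
```

View pics/w5.png

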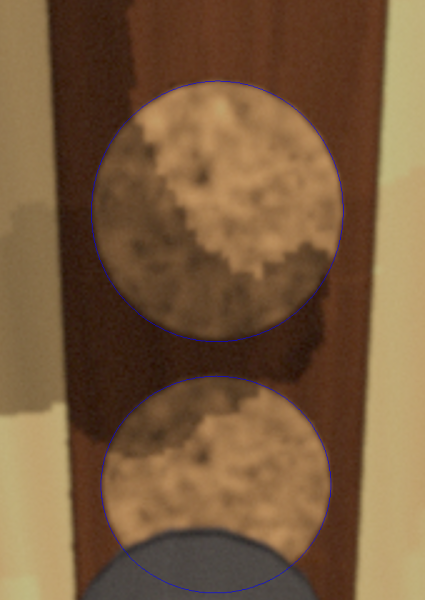

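```bash
python3 - <<'E'
from h import *
im=cv2.imread("pics/w5_raw.png")[330:360,260:300].sum(2)
m=im<im.min()+40; ys,xs=np.nonzero(m[:, 8:32]); u,v=xs.mean()+268,ys.mean()+330; print(u,v,m.sum())
for h in (.1192+.0432,.1192+.0425): held(u,v,h)
E
```

```text
279.60571428571427 344.6514285714286 175
die [0.6512 0.0712 0.1624] tool offset mm [  1.5  -0.5 -43.2]
die [0.6511 0.0707 0.1617] tool offset mm [  0.9  -0.5 -42.5]
```

```bash
python3 - <<'E'
from h import *
go(.655,.0604,.021)
E
```

```text
t 4.32 pos [0.6516 0.0697 0.1192] F [ 0.  -0.  -1.3] w 0.0426 delta [-0.0119  0.0057  0.1309] [-0.      0.     -0.0006]
```

Call:
jog_arm(deltas=[-0.012,0.0057,0.03,0,0,0,1,-0.012,0.0057,0.06,0,0,0,1,-0.012,0.0057,0.09,0,0,0,1,-0.012,0.0057,0.11,0,0,0,1,-0.012,0.0057,0.125,0,0,0,1,-0.012,0.0057,0.131,0,0,0,1,-0.012,0.0057,0.131,0,0,0,1,-0.012,0.0057,0.131,0,0,0,1,-0.012,0.0057,0.131,0,0,0,1,-0.012,0.0057,0.131,0,0,0,1,-0.012,0.0057,0.131,0,0,0,1,-0.012,0.0057,0.131,0,0,0,1])

```text
time_s: 5.32
position: [0.6555, 0.0594, 0.0214]
tool_rot: [[0.09, 0.996, 0.001], [0.996, -0.09, -0.0], [-0.0, 0.001, -1.0]]
ft_force: [-0.7, -0.5, -2.1]
grip_width: 0.0427
```

```bash
python3 - <<'E'
from h import *
go(.655,.0604,.0185)
E
```

```text
t 5.32 pos [0.6555 0.0594 0.0214] F [-0.7 -0.5 -2.1] w 0.0427 delta [ 0.0013 -0.0007  0.0039] [ 0.0003  0.     -0.001 ]
```

Call:
jog_arm(deltas=[0.001,0,0.001,0,0,0,1,0.001,0,0.002,0,0,0,1,0.001,0,0.003,0,0,0,1,0.001,0,0.004,0,0,0,1,0.001,0,0.004,0,0,0,1,0.001,0,0.004,0,0,0,1])

```text
time_s: 5.82
position: [0.6553, 0.0602, 0.0179]
tool_rot: [[0.09, 0.996, 0.0], [0.996, -0.09, 0.0], [0.0, 0.0, -1.0]]
ft_force: [0.0, 0.7, -0.6]
grip_width: 0.0427
```

```bash
python3 - <<'E'
from h import *
go(.655,.0604,.0185)
E
```

```text
t 5.82 pos [0.6553 0.0602 0.0179] F [ 0.   0.7 -0.6] w 0.0427 delta [ 0.0003 -0.0005 -0.0008] [ 0.    -0.    -0.001]
```

Call:
jog_arm(deltas=[0,0,0.001,0,0,0,1,0,0,0.001,0,0,0,1,0,0,0.001,0,0,0,1])

```text
time_s: 6.07
position: [0.6553, 0.0601, 0.0178]
tool_rot: [[0.09, 0.996, 0.0], [0.996, -0.09, -0.0], [-0.0, 0.0, -1.0]]
ft_force: [-3.1, 0.2, 5.4]
grip_width: 0.0424
```

Call:
jog_arm(deltas=[0,0,0,0,0,0,-0.1,0,0,0,0,0,0,-0.2,0,0,0,0,0,0,-0.4,0,0,0,0,0,0,-0.7,0,0,0,0,0,0,-1,0,0,0,0,0,0,-1,0,0,-0.02,0,0,0,-1,0,0,-0.06,0,0,0,-1,0,0,-0.11,0,0,0,-1,0,0,-0.16,0,0,0,-1])

```text
time_s: 6.9
position: [0.6549, 0.0602, 0.1381]
tool_rot: [[0.09, 0.996, -0.002], [0.996, -0.09, 0.0], [0.0, -0.002, -1.0]]
ft_force: [-0.2, -0.5, 0.0]
grip_width: 0.0855
```

```bash
python3 - <<'E'
from h import *
go(.4378,-.0024,.15)
E
```

```text
t 6.9 pos [0.6549 0.0602 0.1381] F [-0.2 -0.5  0. ] w 0.0855 delta [-0.1093 -0.2807 -0.0155] [-0.0005 -0.     -0.001 ]
```

Call:
jog_arm(deltas=[-0.1093,-0.28,-0.0155,0,0,0,-1,-0.1093,-0.28,-0.0155,0,0,0,-1,-0.1093,-0.28,-0.0155,0,0,0,-1,-0.1093,-0.28,-0.0155,0,0,0,-1,-0.1093,-0.28,-0.0155,0,0,0,-1,-0.1093,-0.28,-0.0155,0,0,0,-1,-0.1093,-0.28,-0.0155,0,0,0,-1,-0.1093,-0.28,-0.0155,0,0,0,-1,-0.1093,-0.28,-0.0155,0,0,0,-1,-0.1093,-0.28,-0.0155,0,0,0,-1,-0.1093,-0.28,-0.0155,0,0,0,-1,-0.1093,-0.28,-0.0155,0,0,0,-1])

```text
time_s: 7.9
position: [0.4393, -0.0023, 0.1485]
tool_rot: [[0.09, 0.996, -0.0], [0.996, -0.09, 0.0], [0.0, -0.0, -1.0]]
ft_force: [0.6, -0.9, 1.1]
grip_width: 0.0855
```

```bash
python3 - <<'E'
from h import *
pads("wrist","w6",([.4378,-.0024,.05],),r=.0025)
go(.4378,-.0024,.002)
E
```

```text
t 7.95 pos [ 0.4391 -0.0024  0.1485] F [ 0.2  0.4 -0.4] w 0.0858 delta [-0.0002 -0.0017  0.1954] [-0.0001 -0.     -0.0009]
```

View pics/w6.png

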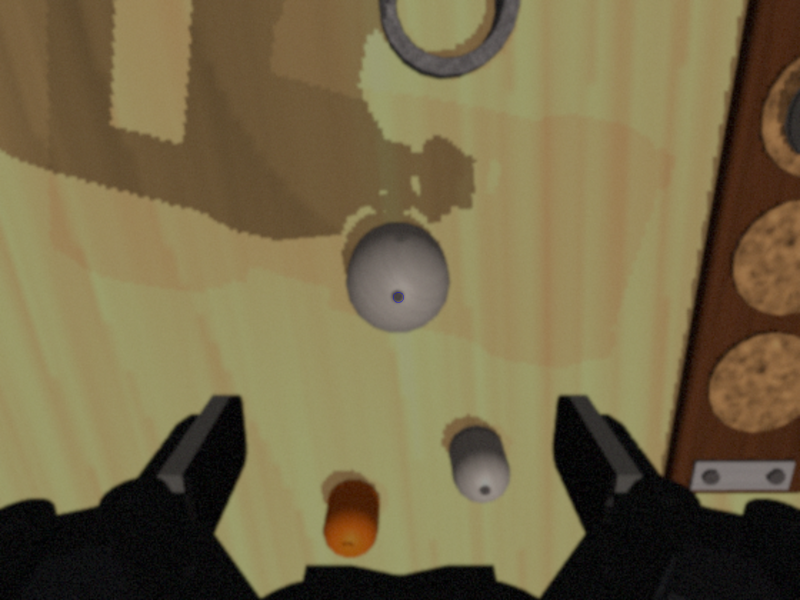

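Call:
jog_arm(deltas=[0,-0.0017,0.05,0,0,-0.001,-1,0,-0.0017,0.1,0,0,-0.001,-1,0,-0.0017,0.14,0,0,-0.001,-1,0,-0.0017,0.17,0,0,-0.001,-1,0,-0.0017,0.185,0,0,-0.001,-1,0,-0.0017,0.194,0,0,-0.001,-1,0,-0.0017,0.196,0,0,-0.001,-1,0,-0.0017,0.196,0,0,-0.001,-1,0,-0.0017,0.196,0,0,-0.001,-1,0,-0.0017,0.196,0,0,-0.001,-1,0,-0.0017,0.196,0,0,-0.001,-0.4,0,-0.0017,0.196,0,0,-0.001,0])

```text
time_s: 8.95
position: [0.4378, -0.0025, 0.0022]
tool_rot: [[0.087, 0.996, 0.001], [0.996, -0.087, -0.0], [-0.0, 0.001, -1.0]]
ft_force: [0.4, -0.5, -0.7]
grip_width: 0.0644
```

Call:
jog_arm(deltas=[0,0,0,0,0,0,1,0,0,0,0,0,0,1,0,0,0,0,0,0,1,0,0,0,0,0,0,1,0,0,0,0,0,0,1,0,0,0,0,0,0,1], grip_force=50)

```text
time_s: 9.45
position: [0.4379, -0.0025, 0.0025]
tool_rot: [[0.087, 0.996, 0.001], [0.996, -0.087, -0.0], [-0.0, 0.001, -1.0]]
ft_force: [-0.5, 0.7, 11.0]
grip_width: 0.052
```

```bash
python3 - <<'E'
from h import *
go(.661,.1353,.13)
E
```

```text
t 9.45 pos [ 0.4379 -0.0025  0.0025] F [-0.5  0.7 11. ] w 0.052 delta [ 0.209   0.2806 -0.1696] [ 0.0004  0.0001 -0.0001]
```

Call:
jog_arm(deltas=[0,0,-0.01,0,0,0,1,0,0,-0.03,0,0,0,1,0,0,-0.06,0,0,0,1,0,0,-0.1,0,0,0,1,0.03,0.04,-0.15,0,0,0,1,0.06,0.08,-0.17,0,0,0,1,0.209,0.2806,-0.17,0,0,0,1,0.209,0.2806,-0.17,0,0,0,1,0.209,0.2806,-0.17,0,0,0,1,0.209,0.2806,-0.17,0,0,0,1,0.209,0.2806,-0.17,0,0,0,1,0.209,0.2806,-0.17,0,0,0,1])

```text
time_s: 10.45
position: [0.6636, 0.1382, 0.1283]
tool_rot: [[0.085, 0.996, 0.001], [0.996, -0.085, 0.001], [0.001, 0.001, -1.0]]
ft_force: [-0.6, 0.1, -3.0]
grip_width: 0.0519
```

Call:
jog_arm(deltas=[0,0,0,0,0,0,1,0,0,0,0,0,0,1,0,0,0,0,0,0,1,0,0,0,0,0,0,1,0,0,0,0,0,0,1,0,0,0,0,0,0,1])

```text
time_s: 10.95
position: [0.6606, 0.135, 0.1296]
tool_rot: [[0.088, 0.996, 0.0], [0.996, -0.088, 0.0], [0.0, 0.0, -1.0]]
ft_force: [0.2, -0.0, -3.5]
grip_width: 0.0524
```

```bash
python3 - <<'E'
from h import *
pads("wrist","w7",([.661,.1353,.015],))
s=env.observe()
im=cv2.imread("pics/w7_raw.png")[310:375,250:310].sum(2)
m=(im<im[20:].min()+40); ys,xs=np.nonzero(m[10:]); u,v=xs.mean()+250,ys.mean()+320; print(u,v,xs.std(),ys.std())
held(u,v,s["position"][2]+.0477)
go(.661,.1353,.021)
E
```

```text
279.42931937172773 354.71204188481676 4.238193215946866 3.6903456212837815
die [0.6602 0.1366 0.1772] tool offset mm [  1.4  -0.6 -47.7]
t 11.0 pos [0.6606 0.1351 0.1295] F [-0.4  0.4 -2.8] w 0.0523 delta [0.0003 0.0005 0.1447] [ 0.      0.     -0.0001]
```

View pics/w7.png

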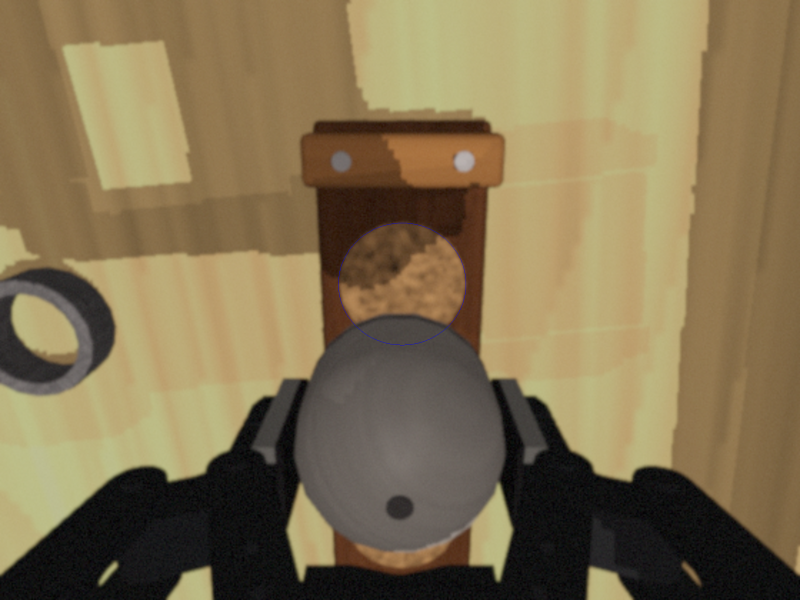

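Call:
jog_arm(deltas=[-0.0015,0.0007,0.03,0,0,0,1,-0.0015,0.0007,0.06,0,0,0,1,-0.0015,0.0007,0.09,0,0,0,1,-0.0015,0.0007,0.115,0,0,0,1,-0.0015,0.0007,0.13,0,0,0,1,-0.0015,0.0007,0.14,0,0,0,1,-0.0015,0.0007,0.144,0,0,0,1,-0.0015,0.0007,0.145,0,0,0,1,-0.0015,0.0007,0.146,0,0,0,1,-0.0015,0.0007,0.147,0,0,0,1,-0.0015,0.0007,0.148,0,0,0,1,-0.0015,0.0007,0.148,0,0,0,1])

```text
time_s: 12.0
position: [0.6614, 0.1343, 0.0187]
tool_rot: [[0.087, 0.996, 0.001], [0.996, -0.087, 0.0], [0.0, 0.001, -1.0]]
ft_force: [-0.1, -0.3, -1.7]
grip_width: 0.052
```

Call:
jog_arm(deltas=[0,0,0,0,0,0,1,0,0,0,0,0,0,1,0,0,0,0,0,0,1])

```text
time_s: 12.25
position: [0.6613, 0.1342, 0.0184]
tool_rot: [[0.087, 0.996, 0.0], [0.996, -0.087, 0.0], [0.0, 0.0, -1.0]]
ft_force: [-0.2, -0.3, -2.8]
grip_width: 0.0519
```

Not yet touching; lower a bit more.

Call:
jog_arm(deltas=[0,0,0.0005,0,0,0,1,0,0,0.001,0,0,0,1,0,0,0.0015,0,0,0,1,0,0,0.0015,0,0,0,1,0,0,0.0015,0,0,0,1])

```text
time_s: 12.67
position: [0.6613, 0.1342, 0.0177]
tool_rot: [[0.087, 0.996, 0.0], [0.996, -0.087, -0.0], [0.0, 0.0, -1.0]]
ft_force: [-3.0, -0.7, 3.2]
grip_width: 0.0521
```

Call:
jog_arm(deltas=[0,0,0,0,0,0,-0.3,0,0,0,0,0,0,-0.4,0,0,0,0,0,0,-0.6,0,0,0,0,0,0,-0.8,0,0,0,0,0,0,-1,0,0,0,0,0,0,-1,0,0,0,0,0,0,-1,0,0,-0.02,0,0,0,-1,0,0,-0.06,0,0,0,-1,0,0,-0.11,0,0,0,-1,0,0,-0.16,0,0,0,-1,0,0,-0.17,0,0,0,-1])

```text
time_s: 13.67
position: [0.6634, 0.1344, 0.1518]
tool_rot: [[0.087, 0.996, 0.011], [0.996, -0.087, 0.0], [0.001, 0.011, -1.0]]
ft_force: [0.7, -0.3, -0.0]
grip_width: 0.0852
```

```bash
python3 - <<'E'
from h import *
go(.4754,-.1233,.15)
E
```

```text
t 13.67 pos [0.6634 0.1344 0.1518] F [ 0.7 -0.3 -0. ] w 0.0852 delta [-0.3641 -0.2199 -0.0005] [ 0.0034 -0.0004  0.    ]
```

Call:
jog_arm(deltas=[-0.3636,-0.2172,0,0,0,0,-1,-0.3636,-0.2172,0,0,0,0,-1,-0.3636,-0.2172,0,0,0,0,-1,-0.3636,-0.2172,0,0,0,0,-1,-0.3636,-0.2172,0,0,0,0,-1,-0.3636,-0.2172,0,0,0,0,-1,-0.3636,-0.2172,0,0,0,0,-1,-0.3636,-0.2172,0,0,0,0,-1,-0.3636,-0.2172,0,0,0,0,-1,-0.3636,-0.2172,0,0,0,0,-1,-0.3636,-0.2172,0,0,0,0,-1,-0.3636,-0.2172,0,0,0,0,-1])

```text
time_s: 14.67
position: [0.4758, -0.1224, 0.1446]
tool_rot: [[0.086, 0.996, 0.0], [0.996, -0.086, 0.0], [0.0, 0.0, -1.0]]
ft_force: [-0.1, 0.5, -0.3]
grip_width: 0.0854
```

Call:
jog_arm(deltas=[0,0,0,0,0,0,-1,0,0,0,0,0,0,-1,0,0,0,0,0,0,-1,0,0,0,0,0,0,-1])

```text
time_s: 15.0
position: [0.4753, -0.1228, 0.1446]
tool_rot: [[0.086, 0.996, -0.0], [0.996, -0.086, 0.0], [0.0, -0.0, -1.0]]
ft_force: [0.3, 0.5, -0.1]
grip_width: 0.0851
```

```bash
python3 - <<'E'
from h import *
pads("wrist","w8",([.4754,-.1233,.041],),r=.0025)
go(.4754,-.1233,.0035)
E
```

```text
t 15.05 pos [ 0.4753 -0.123   0.1446] F [0.1 0.9 0.5] w 0.0854 delta [-0.0004  0.0002  0.1881] [-0.     -0.      0.0002]
```

View pics/w8.png

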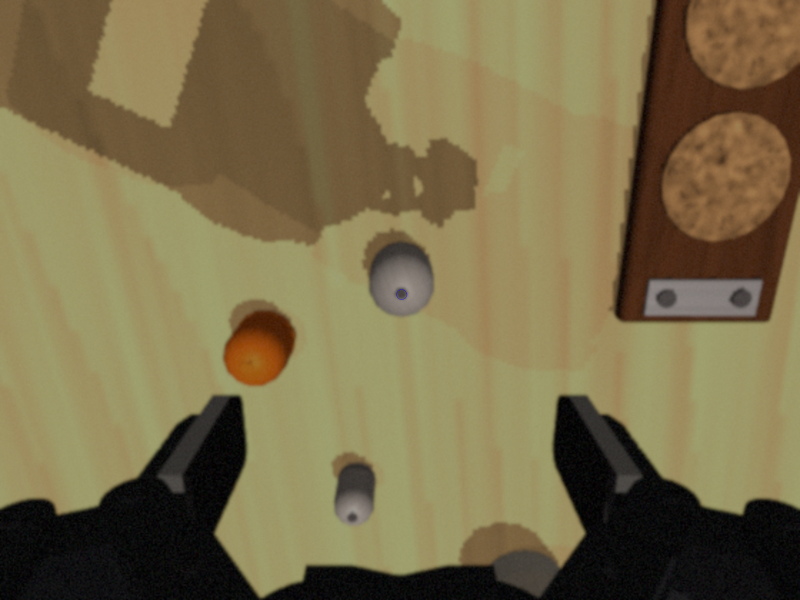

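Call:
jog_arm(deltas=[-0.0004,0.0002,0,0,0,0,-0.4,-0.0004,0.0002,0.04,0,0,0,-0.4,-0.0004,0.0002,0.09,0,0,0,-0.4,-0.0004,0.0002,0.13,0,0,0,-0.4,-0.0004,0.0002,0.165,0,0,0,-0.4,-0.0004,0.0002,0.18,0,0,0,-0.4,-0.0004,0.0002,0.187,0,0,0,-0.4,-0.0004,0.0002,0.188,0,0,0,-0.4,-0.0004,0.0002,0.188,0,0,0,-0.4,-0.0004,0.0002,0.188,0,0,0,-0.4,-0.0004,0.0002,0.188,0,0,0,-0.4,-0.0004,0.0002,0.188,0,0,0,0])

```text
time_s: 16.05
position: [0.4757, -0.1237, 0.0044]
tool_rot: [[0.087, 0.996, 0.001], [0.996, -0.087, -0.001], [-0.001, 0.002, -1.0]]
ft_force: [-0.8, 0.4, 0.1]
grip_width: 0.0491
```

Call:
jog_arm(deltas=[0,0,0,0,0,0,0.2,0,0,0,0,0,0,1,0,0,0,0,0,0,1,0,0,0,0,0,0,1,0,0,0,0,0,0,1,0,0,0,0,0,0,1], grip_force=40)

```text
time_s: 16.55
position: [0.4755, -0.1236, 0.0043]
tool_rot: [[0.087, 0.996, 0.001], [0.996, -0.087, -0.0], [-0.0, 0.001, -1.0]]
ft_force: [-0.7, 0.5, 6.3]
grip_width: 0.0324
```

```bash
python3 - <<'E'
from h import *
go(.6481,-.0122,.13)
E
```

```text
t 16.55 pos [ 0.4755 -0.1236  0.0043] F [-0.7  0.5  6.3] w 0.0324 delta [ 0.168   0.2164 -0.1675] [ 0.0003  0.0001 -0.    ]
```

Call:
jog_arm(deltas=[0,0,-0.01,0,0,0,1,0,0,-0.03,0,0,0,1,0,0,-0.06,0,0,0,1,0,0,-0.1,0,0,0,1,0.02,0.03,-0.15,0,0,0,1,0.05,0.06,-0.167,0,0,0,1,0.168,0.2164,-0.167,0,0,0,1,0.168,0.2164,-0.167,0,0,0,1,0.168,0.2164,-0.167,0,0,0,1,0.168,0.2164,-0.167,0,0,0,1,0.168,0.2164,-0.167,0,0,0,1,0.168,0.2164,-0.167,0,0,0,1])

```text
time_s: 17.55
position: [0.648, -0.0114, 0.1286]
tool_rot: [[0.086, 0.996, -0.001], [0.996, -0.086, 0.0], [-0.0, -0.001, -1.0]]
ft_force: [-0.7, -0.3, -1.9]
grip_width: 0.0324
```

Call:
jog_arm(deltas=[0,0,0,0,0,0,1,0,0,0,0,0,0,1,0,0,0,0,0,0,1,0,0,0,0,0,0,1,0,0,0,0,0,0,1,0,0,0,0,0,0,1])

```text
time_s: 18.05
position: [0.6478, -0.0124, 0.1291]
tool_rot: [[0.088, 0.996, 0.0], [0.996, -0.088, -0.0], [-0.0, 0.0, -1.0]]
ft_force: [-0.0, 0.4, -1.3]
grip_width: 0.0326
```

```bash
python3 - <<'E'
from h import *
pads("wrist","w9",([.6481,-.0122,.015],[.6545,.0616,.015]))
s=env.observe()
im=cv2.imread("pics/w9_raw.png")[310:375,262:300].sum(2)
m=(im<im[15:40].min()+40); ys,xs=np.nonzero(m[5:40]); u,v=xs.mean()+262,ys.mean()+315; print(u,v,xs.std(),ys.std())
held(u,v,s["position"][2]+.0373)
go(.6481,-.0122,.021)
E
```

```text
279.3212121212121 331.92121212121214 3.8862428358566343 3.3862249988568944
die [ 0.6474 -0.0105  0.1663] tool offset mm [  1.8  -0.6 -37.3]
t 18.1 pos [ 0.6479 -0.0124  0.129 ] F [-0.6 -0.1 -0.6] w 0.0323 delta [0.0003 0.0003 0.144 ] [ 0.     -0.     -0.0001]
```

View pics/w9.png

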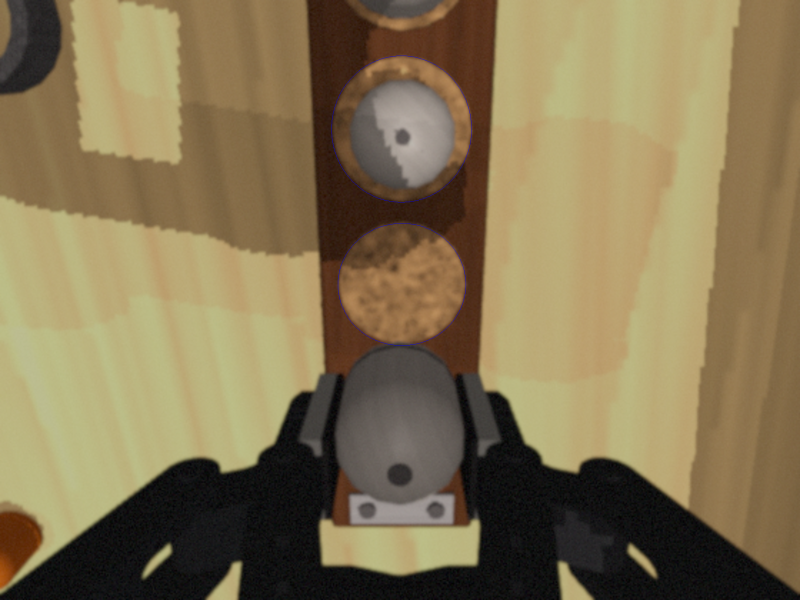

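Call:
jog_arm(deltas=[-0.0018,0.001,0.03,0,0,0,1,-0.0018,0.001,0.06,0,0,0,1,-0.0018,0.001,0.09,0,0,0,1,-0.0018,0.001,0.115,0,0,0,1,-0.0018,0.001,0.13,0,0,0,1,-0.0018,0.001,0.138,0,0,0,1,-0.0018,0.001,0.142,0,0,0,1,-0.0018,0.001,0.143,0,0,0,1,-0.0018,0.001,0.144,0,0,0,1,-0.0018,0.001,0.145,0,0,0,1,-0.0018,0.001,0.146,0,0,0,1,-0.0018,0.001,0.146,0,0,0,1])

```text
time_s: 19.1
position: [0.6488, -0.0136, 0.0198]
tool_rot: [[0.087, 0.996, 0.001], [0.996, -0.087, -0.0], [-0.0, 0.001, -1.0]]
ft_force: [-0.9, 1.2, -0.8]
grip_width: 0.0326
```

Call:
jog_arm(deltas=[0,0,0,0,0,0,1,0,0,0,0,0,0,1,0,0,0,0,0,0,1])

```text
time_s: 19.35
position: [0.6487, -0.0136, 0.0195]
tool_rot: [[0.087, 0.996, 0.0], [0.996, -0.087, -0.0], [-0.0, 0.0, -1.0]]
ft_force: [0.7, 0.3, -1.5]
grip_width: 0.0326
```

Call:
jog_arm(deltas=[0,0,0.0005,0,0,0,1,0,0,0.001,0,0,0,1,0,0,0.0015,0,0,0,1,0,0,0.0015,0,0,0,1,0,0,0.0015,0,0,0,1])

```text
time_s: 19.77
position: [0.6487, -0.0136, 0.0193]
tool_rot: [[0.087, 0.996, 0.001], [0.996, -0.087, -0.0], [-0.0, 0.001, -1.0]]
ft_force: [-3.2, -0.1, 7.1]
grip_width: 0.0328
```

Call:
jog_arm(deltas=[0,0,0,0,0,0,0.1,0,0,0,0,0,0,0,0,0,0,0,0,0,-0.2,0,0,0,0,0,0,-0.4,0,0,0,0,0,0,-0.7,0,0,0,0,0,0,-1,0,0,0,0,0,0,-1,0,0,-0.02,0,0,0,-1,0,0,-0.06,0,0,0,-1,0,0,-0.11,0,0,0,-1,0,0,-0.16,0,0,0,-1,0,0,-0.17,0,0,0,-1])

```text
time_s: 20.77
position: [0.6508, -0.0139, 0.1526]
tool_rot: [[0.087, 0.996, 0.01], [0.996, -0.087, -0.002], [-0.001, 0.011, -1.0]]
ft_force: [-0.1, -0.6, 0.3]
grip_width: 0.0854
```

Call:
jog_arm(deltas=[-0.346,-0.2534,0,0,0,0,-1,-0.346,-0.2534,0,0,0,0,-1,-0.346,-0.2534,0,0,0,0,-1,-0.346,-0.2534,0,0,0,0,-1,-0.346,-0.2534,0,0,0,0,-1,-0.346,-0.2534,0,0,0,0,-1,-0.346,-0.2534,0,0,0,0,-1,-0.346,-0.2534,0,0,0,0,-1,-0.346,-0.2534,0,0,0,0,-1,-0.346,-0.2534,0,0,0,0,-1,-0.346,-0.2534,0,0,0,0,-1,-0.346,-0.2534,0,0,0,0,-1])

```text
time_s: 21.77
position: [0.4373, -0.2548, 0.1457]
tool_rot: [[0.086, 0.996, 0.0], [0.996, -0.086, 0.0], [0.0, 0.0, -1.0]]
ft_force: [-0.2, 0.1, 0.0]
grip_width: 0.0853
```

Call:
jog_arm(deltas=[0,0,0,0,0,0,-0.4,0,0,0,0,0,0,-0.4,0,0,0,0,0,0,-0.4,0,0,0,0,0,0,-0.4,0,0,0,0,0,0,-0.4])

```text
time_s: 22.18
position: [0.4368, -0.2553, 0.1457]
tool_rot: [[0.087, 0.996, -0.0], [0.996, -0.087, -0.0], [-0.0, -0.0, -1.0]]
ft_force: [0.2, 1.3, 0.2]
grip_width: 0.06
```

```bash
python3 - <<'E'
from h import *
pads("wrist","w10",([.4366,-.2556,.037],),r=.002)
go(.4366,-.2556,.004)
E
```

```text
t 22.23 pos [ 0.4368 -0.2554  0.1457] F [-0.6 -0.  -0.6] w 0.0601 delta [-0.0003 -0.0002  0.189 ] [0.     0.     0.0001]
```

View pics/w10.png

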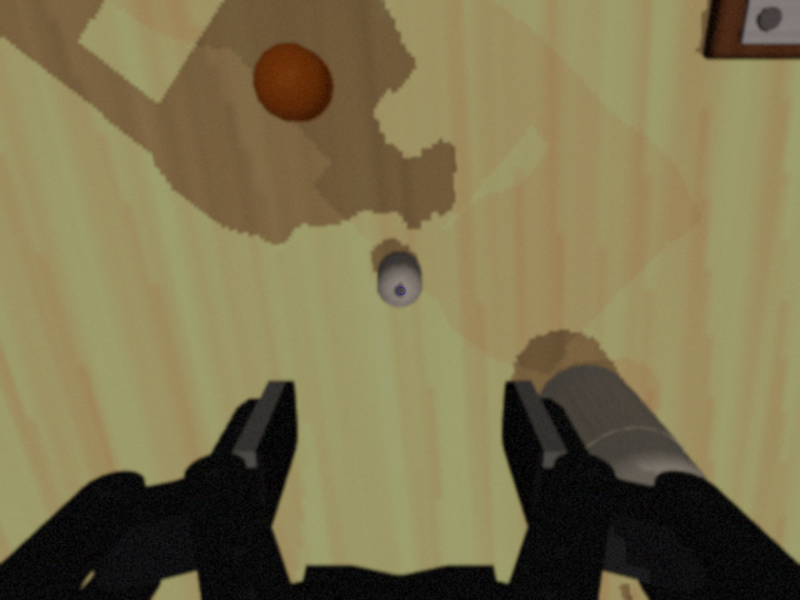

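Call:
jog_arm(deltas=[0.001,0,0.01,0,0,0,-0.4,0.001,0,0.04,0,0,0,-0.4,0.001,0,0.09,0,0,0,-0.4,0.001,0,0.13,0,0,0,-0.4,0.001,0,0.165,0,0,0,-0.4,0.001,0,0.18,0,0,0,-0.4,0.001,0,0.187,0,0,0,-0.4,0.001,0,0.188,0,0,0,-0.4,0.001,0,0.188,0,0,0,-0.4,0.001,0,0.188,0,0,0,-0.4,0.001,0,0.188,0,0,0,-0.2,0.001,0,0.188,0,0,0,0.1])

```text
time_s: 23.23
position: [0.437, -0.255, 0.0055]
tool_rot: [[0.087, 0.996, 0.001], [0.996, -0.087, -0.001], [-0.001, 0.001, -1.0]]
ft_force: [0.4, -0.4, -0.9]
grip_width: 0.0402
```

Call:
jog_arm(deltas=[0,0,0,0,0,0,0.3,0,0,0,0,0,0,0.5,0,0,0,0,0,0,1,0,0,0,0,0,0,1,0,0,0,0,0,0,1,0,0,0,0,0,0,1], grip_force=35)

```text
time_s: 23.73
position: [0.4369, -0.2549, 0.0053]
tool_rot: [[0.087, 0.996, 0.001], [0.996, -0.087, -0.001], [-0.001, 0.001, -1.0]]
ft_force: [-0.8, 0.9, 6.0]
grip_width: 0.0223
```

```bash
python3 - <<'E'
from h import *
go(.6416,-.0859,.13)
E
```

```text
t 23.73 pos [ 0.4369 -0.2549  0.0053] F [-0.8  0.9  6. ] w 0.0223 delta [ 0.2482  0.2524 -0.1662] [0.0002 0.0002 0.    ]
```

Call:
jog_arm(deltas=[0,0,-0.01,0,0,0,1,0,0,-0.03,0,0,0,1,0,0,-0.06,0,0,0,1,0,0,-0.1,0,0,0,1,0.03,0.03,-0.15,0,0,0,1,0.06,0.06,-0.166,0,0,0,1,0.2482,0.2524,-0.166,0,0,0,1,0.2482,0.2524,-0.166,0,0,0,1,0.2482,0.2524,-0.166,0,0,0,1,0.2482,0.2524,-0.166,0,0,0,1,0.2482,0.2524,-0.166,0,0,0,1,0.2482,0.2524,-0.166,0,0,0,1])

```text
time_s: 24.73
position: [0.6448, -0.0813, 0.1291]
tool_rot: [[0.082, 0.997, 0.002], [0.997, -0.082, 0.001], [0.001, 0.002, -1.0]]
ft_force: [-0.2, 0.2, -1.4]
grip_width: 0.0224
```

Call:
jog_arm(deltas=[0,0,0,0,0,0,1,0,0,0,0,0,0,1,0,0,0,0,0,0,1,0,0,0,0,0,0,1,0,0,0,0,0,0,1,0,0,0,0,0,0,1,0,0,0,0,0,0,1,0,0,0,0,0,0,1])

```text
time_s: 25.4
position: [0.6414, -0.0861, 0.1293]
tool_rot: [[0.088, 0.996, -0.0], [0.996, -0.088, -0.0], [-0.0, -0.0, -1.0]]
ft_force: [-0.5, -1.1, -0.9]
grip_width: 0.0228
```

```bash
python3 - <<'E'
from h import *
pads("wrist","w11",([.6416,-.0859,.015],[.6481,-.0122,.015]))
s=env.observe()
im=cv2.imread("pics/w11_raw.png")[295:375,268:292].sum(2)
m=(im<im[15:40].min()+40); ys,xs=np.nonzero(m[5:45]); u,v=xs.mean()+268,ys.mean()+300; print(u,v,xs.std(),ys.std())
held(u,v,s["position"][2]+.0325)
go(.6416,-.0859,.021)
E
```

```text
279.4635761589404 326.1920529801325 3.67518046488847 3.3010438481273363
die [ 0.6409 -0.0854  0.1618] tool offset mm [  0.6  -0.6 -32.5]
t 25.45 pos [ 0.6415 -0.086   0.1293] F [ 0.6 -0.4  0. ] w 0.0226 delta [1.000e-04 2.000e-04 1.444e-01] [ 0.      0.     -0.0001]
```

View pics/w11.png

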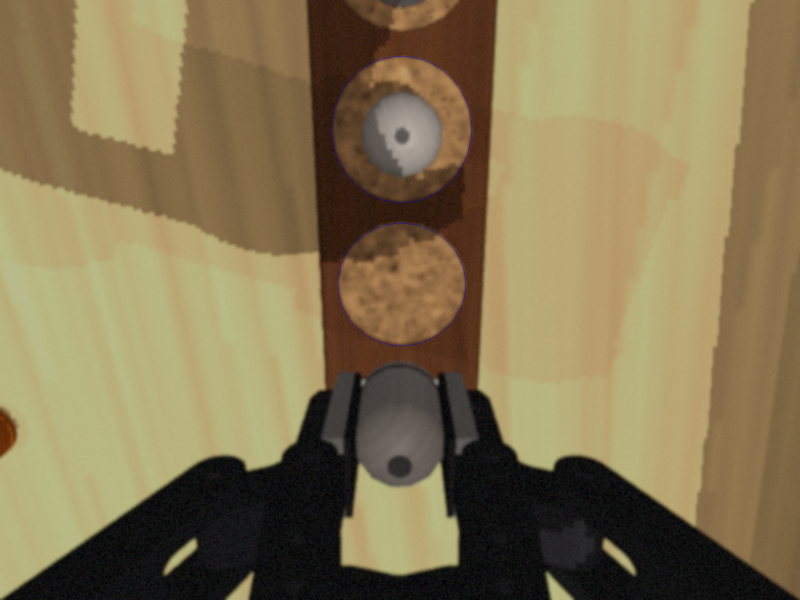

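Call:
jog_arm(deltas=[-0.0007,0.001,0.03,0,0,0,1,-0.0007,0.001,0.06,0,0,0,1,-0.0007,0.001,0.09,0,0,0,1,-0.0007,0.001,0.115,0,0,0,1,-0.0007,0.001,0.13,0,0,0,1,-0.0007,0.001,0.138,0,0,0,1,-0.0007,0.001,0.141,0,0,0,1,-0.0007,0.001,0.142,0,0,0,1,-0.0007,0.001,0.143,0,0,0,1,-0.0007,0.001,0.144,0,0,0,1,-0.0007,0.001,0.1445,0,0,0,1,-0.0007,0.001,0.1445,0,0,0,1])

```text
time_s: 26.45
position: [0.6424, -0.0865, 0.0213]
tool_rot: [[0.087, 0.996, 0.001], [0.996, -0.087, -0.0], [-0.0, 0.001, -1.0]]
ft_force: [-0.1, 0.9, -1.1]
grip_width: 0.0225
```

Call:
jog_arm(deltas=[0,0,0,0,0,0,1,0,0,0,0,0,0,1,0,0,0.0005,0,0,0,1,0,0,0.001,0,0,0,1,0,0,0.001,0,0,0,1,0,0,0.001,0,0,0,1])

```text
time_s: 26.95
position: [0.6423, -0.0864, 0.0203]
tool_rot: [[0.087, 0.996, 0.0], [0.996, -0.087, -0.0], [-0.0, 0.0, -1.0]]
ft_force: [-0.8, -0.4, 2.4]
grip_width: 0.0224
```

Call:
jog_arm(deltas=[0,0,0.0004,0,0,0,1,0,0,0.0004,0,0,0,1,0,0,0.0004,0,0,0,1])

```text
time_s: 27.2
position: [0.6423, -0.0864, 0.0203]
tool_rot: [[0.087, 0.996, 0.0], [0.996, -0.087, -0.0], [-0.0, 0.0, -1.0]]
ft_force: [-2.3, 1.0, 4.7]
grip_width: 0.022
```

Call:
jog_arm(deltas=[0,0,0,0,0,0,0.4,0,0,0,0,0,0,0.2,0,0,0,0,0,0,0,0,0,0,0,0,0,-0.3,0,0,0,0,0,0,-0.6,0,0,0,0,0,0,-0.6,0,0,0,0,0,0,-0.6,0,0,-0.02,0,0,0,-0.6,0,0,-0.06,0,0,0,-0.6,0,0,-0.11,0,0,0,-0.6,0,0,-0.16,0,0,0,-0.6,0,0,-0.19,0,0,0,-0.6])

```text
time_s: 28.2
position: [0.643, -0.0866, 0.1667]
tool_rot: [[0.087, 0.996, 0.005], [0.996, -0.087, -0.002], [-0.001, 0.005, -1.0]]
ft_force: [0.2, -0.2, 0.1]
grip_width: 0.0687
```

Call:
jog_arm(deltas=[-0.05,-0.3,-0.05,0,0,0,-1,-0.05,-0.3,-0.05,0,0,0,-1,-0.05,-0.3,-0.05,0,0,0,-1,-0.05,-0.3,-0.05,0,0,0,-1,-0.05,-0.3,-0.05,0,0,0,-1,-0.05,-0.3,-0.05,0,0,0,-1,-0.05,-0.3,-0.05,0,0,0,-1,-0.05,-0.3,-0.05,0,0,0,-1,-0.05,-0.3,-0.05,0,0,0,-1,-0.05,-0.3,-0.05,0,0,0,-1,-0.05,-0.3,-0.05,0,0,0,-1,-0.05,-0.3,-0.05,0,0,0,-1])

```text
time_s: 29.2
position: [0.4153, -0.1041, 0.1994]
tool_rot: [[0.087, 0.996, -0.001], [0.996, -0.087, 0.0], [0.0, -0.001, -1.0]]
ft_force: [1.6, 0.1, -0.1]
grip_width: 0.0852
```

```bash
python3 - <<'E'
from h import *
P=[[.661,.1353],[.6545,.0616],[.6481,-.0122],[.6416,-.0859]]
H=[.05,.046,.041,.037]
pads("top","fin",[p+[.015+h] for p,h in zip(P,H)],(170,120,370,195),r=.002)
cv2.imwrite("pics/fintop.png",cv2.imread("pics/fin_raw.png"))
pads("scene","fins",[p+[.015+h] for p,h in zip(P,H)],(220,150,420,300),r=.002)
E
```

```text
(no output)
```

View pics/fin.png

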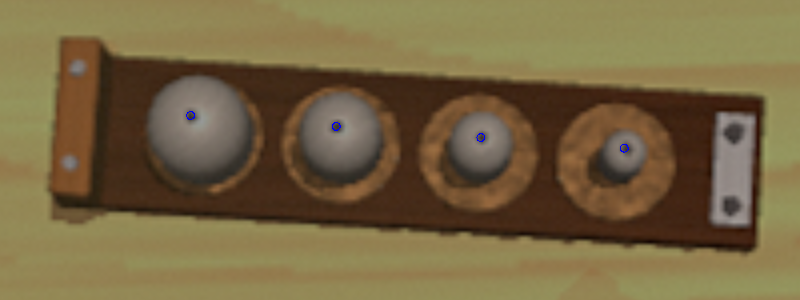

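View pics/fins.png

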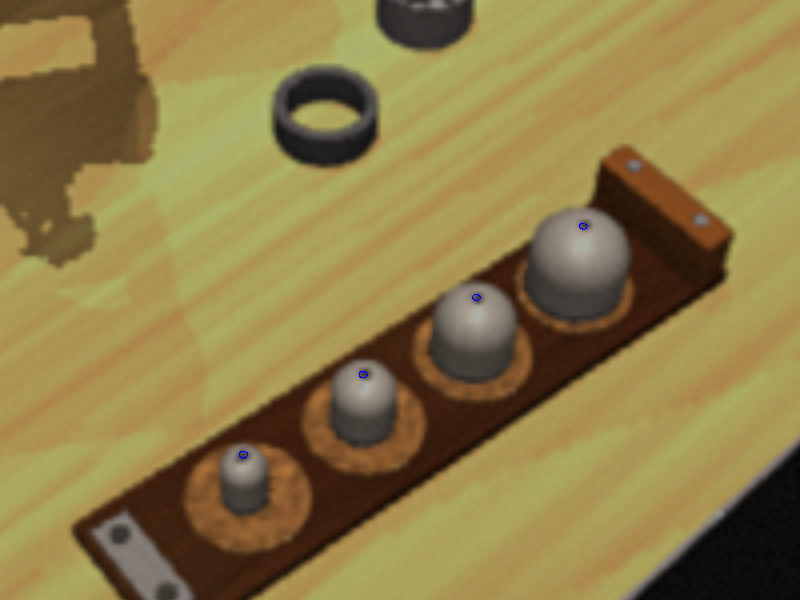

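View pics/fintop.png

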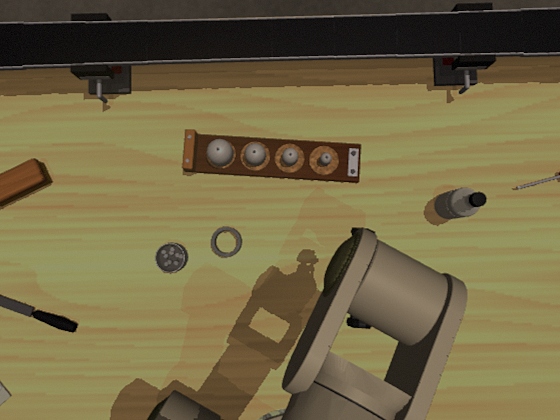

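```bash
python3 -c "
from rig import close_job
print(close_job())"
```

```text
the job is handed in; nothing more can be done
None
```

All four dies are back on the rack in order of size: the largest (die_d) next to the end stop, then die_c, die_b and die_a on the farthest pad. I lowered each one until the wrist force showed light contact (about 3 to 7 N) before opening the jaws, so none was dropped. The job was handed in at about 29 s.

- **Placement:** in the last top and scene pictures every dome's centre hole sits on its predicted spot to within about 1 mm. All four stand upright in the middle of their pads.
- **Bottle:** it stands at the same pixel position as at the start. The tape and the tin are also where they were.
- **Orange look-alike:** I never touched it. The arm hid it in the final top picture, so it was last seen, undisturbed, in the wrist picture before the last die went down.
- **A reading that disagreed:** one early wrist picture put the pads about 2 mm off. The arm had not finished settling, and a repeat after it settled agreed with the top camera.

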